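# Flip the vanity mirror to its other face

## Robot

A 7-joint arm with a two-finger parallel gripper is mounted at the origin on the work surface. World frame = base frame: x ahead of the robot, y to its left, z up, the work surface at z = 0. Lengths are in m, angles in rad, forces in N, time in s.
With the tool pointing down it reaches from about 0.425 to 0.875 m from the base axis. Payload 8.4 kg.
Tool frame: the origin (TCP) lies at the very end of the fingers, on their centre line; the grasp point (between the pads) lies 19 mm behind it (arm.pinch_z is the distance from the TCP to the grasp point, in m); z points along the fingers, y is the line along which they close (so a half turn about z gives the same grasp; the last joint's range is limited). The gripper opens to 85 mm and grips with 20 to 120 N. Pads are 22 mm wide; open, the fingers measure 114 mm over their backs; the gripper's body (76 mm by 85 mm) begins 54 mm behind the grasp point. The pads swing forward as they close: fully open they stand 13 mm farther back than shut.
Start: joints at [-1.201, 0.333, 0.04, 1.465, -0.013, 1.343, -0.059], TCP at [0.294, 0.58, 0.231] pointing down, gripper open.
Joint ranges: [-2.58, 2.58], [-0.38, 2.09], [-1.3, 1.39], [0.25, 2.4], [-1.5, 4.64], [0.08, 2.09], [-2.65, 2.65]. Speed limits (rad/s): [2.22, 2.22, 2.79, 2.79, 3.14, 3.14, 3.14].

## Interface

Orientations are given as a rotation vector (axis times angle).
In Python, from station import arm, cams gives the robot as it stands. The module is installed in compiled form; this text tells all that it offers.
- The arm moves only by the tool move_arm, never from a script. Its argument "plan" is a list of rows, each a list of 4 numbers: the shift along the tool's x, y, z in mm, then the turn about the tool's z in degrees. A call has 1 to 12 rows; each row is the pose to reach, as a shift and turn from the pose commanded when the call began, along the tool's axes at that moment; what a row does not reach only later rows make up. A row lasts 1/10 s, in which the tool goes at most 50 mm and 8.59 degrees, less where a joint would pass 70% of its speed; a pose out of reach is approached as far as the arm can. A call with a gripper value outside its range is refused whole. "fingers" is the opening, from 0 (shut) to 1 (fully open), set as the call begins (left out, the last holds). The fingers move at their own pace and stop on an object; "grip_force" is the grip in N (left out, the last holds). Time passes only in rows, so rows that repeat a pose let the fingers close. It gives the time, the measured TCP pose, the force, the opening and the grip force at its end, in the units of the state.
- arm.get_state(): the state, without advancing time (a new reading comes with each control period).
- cams.read_camera(name): name is "scene" or "side" or "wrist"; returns (picture, depth): 400x640x3 uint8, red, green, blue; 400x640 float32, m along the optical axis (not along the pixel's ray), 0 where there is no reading.
- cams.camera_model(name): a dict with "fx", "fy", "cx", "cy" (pixels), "xyz" and "attitude" of the camera in the world. Camera axes: x right, y down, z forward; pixel columns grow to the right and rows downward; lengths in m; the calibration is good to about 2 mm. A picture is of the moment at which its call begins: read the wrist's pose just before it. camera_model takes no time and is no camera call; for the wrist camera it gives the pose at the moment of the call.
- arm.close_job(): hands the job in; it is judged then, once.
The state is a dict: "clock": time; "qpos": joint angles; "qd": joint speeds; "joint_torque": joint torques, N m; "position": TCP position; "eef_rot": TCP orientation; "ft_force": force on the tool from outside, world axes, zero at the start; "moment": the same for the moment, N m; "width": finger opening in m; "gripper_force": force on a finger pad.
Only numpy, scipy, OpenCV 4.12 (cv2) and the standard library are available. Lean on these libraries where they do the work, as an engineer would, in place of code of your own. Each camera call takes 0.05 s, during which the arm holds its last target. There are 200 camera calls.

## Task

Flip the round two-faced mirror half a turn on its pivot, either way over, so that the face now turned away from you looks towards you and the mirror stands upright in its fork. Do it only by pushing the mirror gently with the fingertips: do not grip it, do not lift, tip or shove its stand, and leave the bottle, jar and tin beside it alone. Finish clear of everything.

Things in the scene. Friction and masses are not known exactly. Their poses are not given: they have to be found in the camera images.
- mirror_stand: steel stand of the mirror, loose on the table, about 1.3 kg without the 0.3 kg mirror: a round foot 156 mm across and 20 mm high, a 14 mm stem, and a half-round fork of 10 mm rod (172 mm across, in its yz plane, open upward) holding the mirror. Origin: centre of the foot's underside, on the table. z up, y along the mirror's level pivot, x horizontal and square to the fork, pointing away from the robot's side to within 0.5 rad.
- mirror_center (a point): centre of the round mirror, on its pivot, 200 mm above the table. The mirror is a rigid steel-rimmed disc 150 mm across and 14 mm thick, balanced. The point's frame turns with the disc: its y lies along the pivot, its x is square to the disc and points out of the plain face (one wide glass, 138 mm across, thin rim); the other face is the magnifying one (smaller glass, 92 mm across, in a broad steel ring).
- mirror_head (a joint): mirror angle (rad). 0: upright, magnifying face to the robot; starts within 0.35 of that. Positive: the edge that starts on top goes away from the robot (+x of the stand), then down. 1.57: flat, magnifying face up. 3.14 or -3.14: upright, plain face to the robot, no click there (stops at 4.2 either way). Friction of 0.08 N m (1 to 2 N at the edge) holds it wherever it is left.
- fork_pin (a point): the round knob, 18 mm across, at the left (+y of the stand) end of the fork, 88 mm from the mirror's centre on the pivot line; it belongs to the stand and does not turn with the mirror. (Note on pushing: where the mirror's edge leans far over the finger, a level push jams and tips the stand; rise with the edge.)
- lotion: bystander: white round lotion bottle, 42 mm across, 130 mm high, loose. Origin: centre of its underside.
- cream_jar: bystander: low pinkish jar with white lid, 60 mm across, 45 mm high, loose. Origin: centre of its underside.
- powder_tin: bystander: flat black round powder tin, 68 mm across, 22 mm high, loose. Origin: centre of its underside.

How it is judged:
At the end, for the whole second after the job is handed in: The mirror is turned half a turn (3.14 rad from 0, either way) to within 0.17 rad (10 degrees) of upright and is still; the stand stands level within 40 mm of where it was, its fork knob too; bottle, jar and tin stand within 30 mm of where they were ((value of joint mirror_head between 2.97 and 3.31 rad or value of joint mirror_head between -3.31 and -2.97 rad) and velocity of joint mirror_head between -0.05 and 0.05 rad/s and distance of each of fork_pin, mirror_stand from where it was at the start of the episode below 0.04 m and angle between mirror_stand's own z axis and vertical below 0.05 rad and linear speed of mirror_stand below 0.01 m/s and distance of each of lotion, cream_jar, powder_tin from where it was at the start of the episode below 0.03 m and angle between each of lotion, cream_jar, powder_tin's own z axis and vertical below 0.1 rad); the robot touches nothing.
It fails at once if the mirror stand is lifted or tipped (its foot's centre more than 12 mm off the table, or leaning more than 0.2 rad) (height (world z) of mirror_stand above 0.012 m or angle between mirror_stand's own z axis and vertical above 0.2 rad).
It fails at once if the mirror or its stand is gripped or pushed hard (over 20 N from the fingers) (contact force between the fingers and mirror_stand above 20 N).
It fails at once if the stand is shoved along or turned (foot or fork knob moved over 60 mm) (distance of any of mirror_stand, fork_pin from where it was at the start of the episode above 0.06 m).
It fails at once if the bottle, jar or tin is moved over 30 mm or knocked over ((distance of lotion from where it was at the start of the episode above 0.03 m or angle between lotion's own z axis and vertical above 0.4 rad) or (distance of cream_jar from where it was at the start of the episode above 0.03 m or angle between cream_jar's own z axis and vertical above 0.4 rad) or (distance of powder_tin from where it was at the start of the episode above 0.03 m or angle between powder_tin's own z axis and vertical above 0.4 rad)).
It also fails if it takes over 54 s, if anything falls off the work surface, if the arm or the gripper's body presses on something with over 40 N, if the wrist force passes 120 N, or if a joint passes its speed limit or range.

## Working session

There is one attempt and no reset: what is moved stays moved. The work goes in short steps, Python scripts to look and compute and a tool call to move; the robot and the scene stay as the last step left them, time stands still between calls to the robot, and variables do not carry over. Pictures are saved under pics/ and viewed, at most 10 in all, crops included, and the job is handed in when it is done.

Besides the shell and the picture viewer there is one more tool, called after "Call:" as name(argument=value, ...), one argument or row to a line, values as JSON. move_arm: Moves the arm, as the interface text tells. Its arguments: {"type":"object","properties":{"plan":{"type":"array"},"fingers":{"type":"number"},"grip_force":{"type":"number"}},"required":["plan"]}

```bash
mkdir -p pics; cat > h.py <<'E'
import numpy as np, cv2
from scipy.spatial.transform import Rotation as R
from station import arm, cams
def model(n):
    m=cams.camera_model(n); a=np.array(m["attitude"],float)
    Rm=a if a.shape==(3,3) else (R.from_rotvec(a).as_matrix() if a.size==3 else R.from_quat(a).as_matrix())
    return m,Rm,np.array(m["xyz"])
def cloud(n,d):
    m,Rm,t=model(n); v,u=np.mgrid[:400,:640]
    p=np.stack([(u-m["cx"])/m["fx"]*d,(v-m["cy"])/m["fy"]*d,d],-1)
    return p@Rm.T+t
E
python3 - <<'E'
from h import *
s=arm.get_state(); print({k:np.round(v,3) for k,v in s.items()})
ims=[]
for n in("scene","side"):
    print(cams.camera_model(n))
    p,d=cams.read_camera(n); np.savez(n+".npz",p=p,d=d)
    cv2.imwrite(f"pics/{n}0.png",p[:,:,::-1])
    P=cloud(n,d); ok=(d>0)&(P[...,2]>.006)&(P[...,2]<.4)&(P[...,0]>.3)
    print(n,ok.sum())
E
```

```text
{'clock': np.float64(0.0), 'qpos': array([-1.201,  0.334,  0.04 ,  1.466, -0.013,  1.343, -0.058]), 'qd': array([ 0.001, -0.   ,  0.001, -0.001,  0.001,  0.   ,  0.001]), 'joint_torque': array([ 0.0000e+00, -6.5855e+01,  1.3660e+00, -4.0556e+01,  1.7000e-02,
        1.3000e-02, -0.0000e+00]), 'position': array([0.294, 0.579, 0.23 ]), 'eef_rot': array([-7.300e-01, -3.055e+00,  3.000e-03]), 'ft_force': array([ 0.272, -0.65 , -0.342]), 'moment': array([-0.057, -0.01 ,  0.036]), 'gripper_force': np.float64(0.0), 'width': np.float64(0.085)}
{'fx': 499.4411696647921, 'fy': 499.4411696647921, 'cx': 318.31683256223414, 'cy': 203.0379700424706, 'xyz': array([ 1.4955697 , -0.07698127,  0.97284151]), 'attitude': array([-1.79258745, -1.63897553,  0.69888606])}
scene 19966
{'fx': 372.2371750978042, 'fy': 372.2371750978042, 'cx': 322.86710606771845, 'cy': 197.14218925698972, 'xyz': array([ 0.42509396, -0.45670689,  0.66936576]), 'attitude': array([-2.30754127,  0.43312165, -0.17294517])}
side 23973
```

View pics/scene0.png

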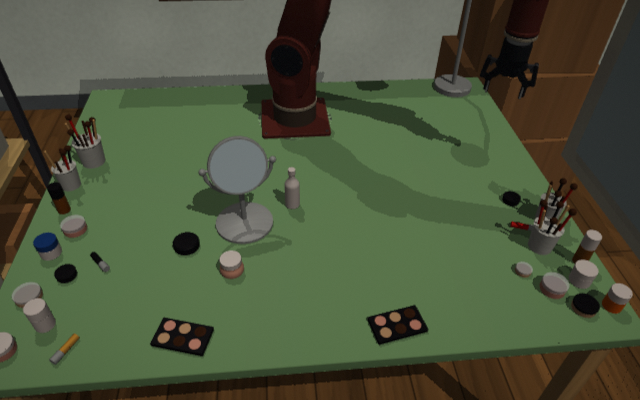

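View pics/side0.png

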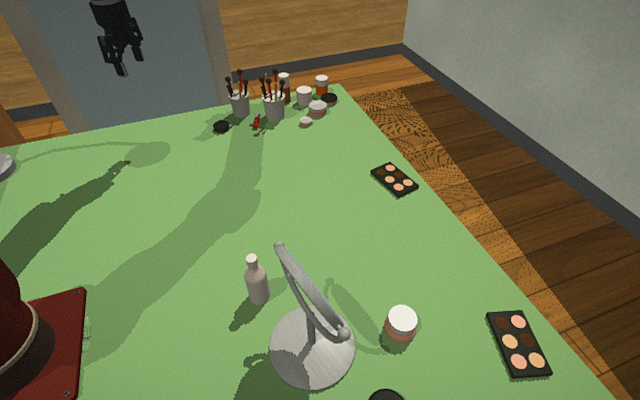

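The scene view, taken from the far side, shows the plain face at (240,165), knobs at (202,175) and (273,160), and the foot at (244,222). The lotion is at (292,190), the jar at (231,264) and the tin at (186,243). The side view shows the mirror nearly edge-on at (312,290), with the lotion at (256,280) and the jar at (401,323).

```bash
python3 - <<'E'
from h import *
C={n:cloud(n,np.load(n+".npz")["d"]) for n in("scene","side")}
def box(n,u0,u1,v0,v1,z0,z1):
    q=C[n][v0:v1,u0:u1].reshape(-1,3); return q[(q[:,2]>z0)&(q[:,2]<z1)]
def circ(q):
    (c,r)=cv2.minEnclosingCircle(q[:,:2].astype(np.float32)*1000); return np.round(c,1),round(r,1),len(q)
print("foot scene",circ(box("scene",210,280,195,245,.014,.026)))
print("foot side",circ(box("side",262,360,300,395,.014,.026)))
print("lotion",circ(box("scene",280,303,165,212,.03,.08)),circ(box("side",238,275,250,310,.03,.08)))
print("jar",circ(box("scene",215,247,248,282,.03,.05)),circ(box("side",380,420,300,350,.03,.05)))
print("tin",circ(box("scene",168,204,230,258,.015,.03)))
q=box("scene",215,265,142,190,.14,.27); c=q.mean(0)
for _ in range(3):
    c=np.median(q,0) if _==0 else q.mean(0); n=np.linalg.svd(q-c,full_matrices=False)[2][2]; n*=np.sign(n[0]); 
    e=(q-c)@n; q=q[abs(e)<.006]
print("plane",c,n,len(q),e.std())
a=box("scene",190,285,130,200,.12,.29); print("mirror+fork ext",a.min(0),a.max(0),len(a))
for nm,b in(("kl",(196,208,168,182)),("kr",(268,278,154,166))):
    k=box("scene",*b,.17,.23); print(nm,k.mean(0) if len(k) else 0,len(k))
k=box("side",334,352,322,344,.17,.23);print("side k near",k.mean(0),len(k))
k=box("side",272,290,238,256,.17,.23);print("side k far",k.mean(0),len(k))
a=box("side",265,360,230,350,.12,.29); print("side ext",a.min(0),a.max(0),len(a))
E
```

```text
foot scene (array([ 516.2, -166.9]), 66.7, 653)
foot side (array([ 485.8, -140.7]), 95.9, 1876)
lotion (array([454.7, -33.2]), 20.3, 206) (array([444.8, -35. ]), 20.7, 336)
jar (array([ 677.4, -196.6]), 28.4, 353) (array([ 673.1, -198. ]), 26.8, 709)
tin (array([ 588.5, -315.1]), 35.0, 389)
plane [ 0.51708829 -0.16451001  0.20373335] [0.91826635 0.20722462 0.33740906] 2238 0.0022800291611213552
mirror+fork ext [ 0.47836874 -0.26087261  0.12005943] [ 0.54936636 -0.07532585  0.27273204] 3069
kl [ 0.53439024 -0.25068351  0.19562621] 77
kr [ 0.49694975 -0.08445466  0.19942394] 55
side k near [ 0.5265021  -0.25153523  0.20048482] 243
side k far [ 0.48985421 -0.08458307  0.20683454] 42
side ext [ 0.47412265 -0.26299443  0.12000673] [ 0.54262239 -0.07624537  0.27161088] 2009
```

Call:
move_arm(
  plan=[
    [-10,-10,-50,0],
    [-40,-40,-90,-4],
    [-75,-70,-90,-8],
    [-110,-100,-90,-12],
    [-145,-130,-90,-16],
    [-180,-165,-90,-20],
    [-215,-195,-90,-24],
    [-250,-225,-90,-28],
    [-285,-255,-90,-32],
    [-320,-290,-90,-36],
    [-355,-325,-90,-40],
    [-390,-355,-90,-40],
  ],
  fingers=0,
  grip_force=20,
)

```text
clock: 1.3
position: [0.4812, 0.0844, 0.3213]
eef_rot: [0.362, -3.121, -0.0]
ft_force: [1.3, 0.2, -0.8]
width: -0.0001
gripper_force: 0.0
```

Call:
move_arm(
  plan=[
    [-5,-40,0,0],
    [-10,-85,0,0],
    [-15,-130,0,0],
    [-20,-175,0,0],
    [-20,-220,0,0],
    [-20,-252,0,0],
    [-20,-252,25,0],
    [-20,-252,60,0],
    [-20,-252,60,0],
    [-20,-252,60,0],
  ],
)

```text
clock: 2.3
position: [0.5577, -0.1536, 0.2616]
eef_rot: [0.36, -3.12, -0.0]
ft_force: [0.6, -0.6, -0.2]
width: -0.0001
gripper_force: 0.0
```

```bash
cat >> h.py <<'E'
def st(c=(.512,-.167),yaw=.221):
    s=arm.get_state(); p=s["position"]; d=p[:2]-np.array(c); X=np.array([np.cos(yaw),np.sin(yaw)])
    print("t",round(float(s["clock"]),2),"X %.1f Y %.1f h %.1f"%(1e3*d@X,1e3*(d[1]*X[0]-d[0]*X[1]),1e3*(p[2]-.2)),"yaw",R.from_rotvec(s["eef_rot"]).as_matrix()[:2,0],"f",np.round(s["ft_force"],1))
E
python3 - <<'E'
from h import *
st()
pics=[]
for n in("scene","side"):
    p,d=cams.read_camera(n); pics.append(p[:,:,::-1])
cv2.imwrite("pics/b.png",np.hstack([pics[0][90:290,130:430],pics[1][190:390,180:480]]))
def path(th0,th1,N,s0,s1):
    for i,th in enumerate(np.linspace(th0,th1,N)):
        s=np.linspace(s0,s1,N)[i]; t=np.array([np.sin(th),np.cos(th)]); n=np.array([np.cos(th),-np.sin(th)])
        c=s*t+7*n; print(round(th,2),"corner",np.round(c,1),"xf-", np.round(c[0]+11,1),"xf+",np.round(c[0]-11,1))
path(-.344,-1.57,9,62,62); path(-1.57,-2.67,8,42,50)
E
```

```text
t 2.3 X 47.5 Y 3.0 h 61.6 yaw [-0.9737504  -0.22761539] f [ 0.6 -0.6 -0.2]
-0.34 corner [-14.3  60.7] xf- -3.3 xf+ -25.3
-0.5 corner [-23.4  57.8] xf- -12.4 xf+ -34.4
-0.65 corner [-32.   53.6] xf- -21.0 xf+ -43.0
-0.8 corner [-39.8  48.1] xf- -28.8 xf+ -50.8
-0.96 corner [-46.7  41.4] xf- -35.7 xf+ -57.7
-1.11 corner [-52.4  33.8] xf- -41.4 xf+ -63.4
-1.26 corner [-57.   25.4] xf- -46.0 xf+ -68.0
-1.42 corner [-60.2  16.4] xf- -49.2 xf+ -71.2
-1.57 corner [-62.   7.] xf- -51.0 xf+ -73.0
-1.57 corner [-42.   7.] xf- -31.0 xf+ -53.0
-1.73 corner [-43.7   0.2] xf- -32.7 xf+ -54.7
-1.88 corner [-44.3  -7. ] xf- -33.3 xf+ -55.3
-2.04 corner [-43.7 -14.4] xf- -32.7 xf+ -54.7
-2.2 corner [-41.8 -21.7] xf- -30.8 xf+ -52.8
-2.36 corner [-38.7 -28.8] xf- -27.7 xf+ -49.7
-2.51 corner [-34.4 -35.4] xf- -23.4 xf+ -45.4
-2.67 corner [-29.  -41.4] xf- -18.0 xf+ -40.0
```

View pics/b.png

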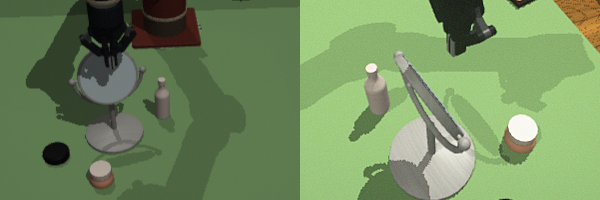

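The scene crop shows the fingertips at about (115,60), beyond the plain face. The side crop shows them at (470,40), clear of the mirror edge, with bottle, jar and tin undisturbed.

Call:
move_arm(
  plan=[
    [20,3,0,0],
    [38,3,1,0],
    [47,3,1,0],
    [54,3,2,0],
    [60,3,4,0],
    [64,3,6,0],
    [68,3,8,0],
    [72,3,11,0],
    [76,3,14,0],
    [80,3,17,0],
    [83,3,20,0],
    [86,3,24,0],
  ],
)

```text
clock: 3.6
position: [0.4732, -0.1706, 0.2371]
eef_rot: [0.359, -3.121, -0.0]
ft_force: [0.1, -0.3, 1.4]
width: 0.0001
gripper_force: 0.8
```

```bash
cat >> h.py <<'E'
def mir(n="scene"):
    # mirror plane seen by camera n: points within 80 mm of pivot centre, in stand frame
    p,d=cams.read_camera(n); P=cloud(n,d).reshape(-1,3); c=np.array([.512,-.167,.2]); y=.221
    X=np.array([np.cos(y),np.sin(y),0]);Y=np.array([-np.sin(y),np.cos(y),0]); q=P-c
    q=np.stack([q@X,q@Y,q[:,2]],1)*1e3
    q=q[(np.linalg.norm(q,axis=1)<74)&(abs(q[:,1])<66)&(abs(q[:,1])>22)]
    best=None; rng=np.random.default_rng(0)
    # robust line in the x-z plane (disc seen along the pivot)
    for _ in range(400):
        a,b=q[rng.integers(len(q),size=2)][:,[0,2]]; e=b-a; L=np.hypot(*e)
        if L<40: continue
        m=np.array([-e[1],e[0]])/L; i=abs((q[:,[0,2]]-a)@m)<3
        if best is None or i.sum()>best.sum(): best=i
    r=q[best][:,[0,2]]; l=cv2.fitLine(r.astype(np.float32),cv2.DIST_HUBER,0,.01,.01).ravel()
    e=l[:2]*(1 if l[0]>0 else -1)
    print(n,"lean from +x (rad, up +)",round(float(np.arctan2(e[1],e[0])),3),"offset",np.round(r.mean(0)@np.array([-e[1],e[0]]),1),len(r),len(q)); return p
E
python3 - <<'E'
from h import *
st(); mir()
E
```

```text
t 3.6 X -38.6 Y 5.0 h 37.1 yaw [-0.97382172 -0.22731311] f [ 0.1 -0.3  1.4]
scene lean from +x (rad, up +) -0.576 offset 6.2 1228 1564
```

Call:
move_arm(
  plan=[
    [3,-3,3,0],
    [5,-4,8,0],
    [7,-4,12,0],
    [9,-4,16,0],
    [11,-4,21,0],
    [13,-4,26,0],
    [14,-4,30,0],
    [15,-4,34,0],
    [16,-4,37,0],
    [17,-4,41,0],
    [17,-4,45,0],
    [16,-4,49,0],
  ],
)

```text
clock: 4.85
position: [0.4587, -0.1781, 0.188]
eef_rot: [0.359, -3.121, -0.0]
ft_force: [-0.5, 0.5, 0.8]
width: 0.0003
gripper_force: 0.9
```

```bash
python3 - <<'E'
from h import *
st(); mir()
E
```

```text
t 4.85 X -54.5 Y 0.8 h -12.0 yaw [-0.97386312 -0.22713556] f [-0.5  0.5  0.8]
scene lean from +x (rad, up +) 0.418 offset 6.4 421 564
```

Call:
move_arm(
  plan=[
    [-1,0,5,0],
    [-2,0,9,0],
    [-3,0,13,0],
    [-5,0,17,0],
    [-7,0,20,0],
    [-9,0,23,0],
    [-11,0,26,0],
    [-14,0,29,0],
    [-14,0,29,0],
  ],
)

```text
clock: 5.8
position: [0.4725, -0.1747, 0.1588]
eef_rot: [0.36, -3.12, 0.0]
ft_force: [-0.1, 0.8, -0.4]
width: -0.0002
gripper_force: 0.0
```

```bash
python3 - <<'E'
from h import *
st(); mir(); p=mir("side")
cv2.imwrite("pics/c.png",p[190:390,180:480,::-1])
E
```

```text
t 5.8 X -40.2 Y 1.1 h -41.2 yaw [-0.97375907 -0.22757972] f [-0.1  0.8 -0.4]
scene lean from +x (rad, up +) 1.122 offset -7.0 718 1061
side lean from +x (rad, up +) 1.111 offset 9.7 1753 2032
```

View pics/c.png

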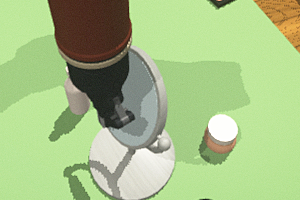

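The side crop shows the mirror leaning well past flat, upper edge on the far side, with the fingers resting on the plain face at (120,110). The jar at (220,133) is untouched. Next I lift off, cross over and push the upper edge from the far side.

Call:
move_arm(
  plan=[
    [12,0,-5,0],
    [25,0,-20,0],
    [25,0,-65,0],
    [25,0,-110,0],
    [25,0,-150,0],
    [15,0,-171,0],
    [-25,0,-171,0],
    [-70,0,-171,0],
    [-110,0,-171,0],
    [-118,0,-165,0],
    [-118,0,-125,0],
    [-118,0,-93,0],
  ],
)

```text
clock: 7.1
position: [0.5873, -0.1484, 0.2507]
eef_rot: [0.359, -3.121, 0.001]
ft_force: [-0.5, 0.5, -1.2]
width: -0.0001
gripper_force: 0.0
```

```bash
python3 - <<'E'
from h import *
st(); mir(); mir("side")
E
```

```text
t 7.1 X 77.5 Y 1.7 h 50.7 yaw [-0.97387483 -0.2270849 ] f [-0.5  0.5 -1.2]
scene lean from +x (rad, up +) 1.12 offset -7.1 679 725
side lean from +x (rad, up +) 1.112 offset 9.8 3034 3247
```

Call:
move_arm(
  plan=[
    [12,-1,0,0],
    [22,-1,0,0],
    [27,-1,0,0],
    [31,-1,-2,0],
    [35,-1,-4,0],
    [39,-1,-6,0],
    [43,-1,-7,0],
    [47,-1,-8,0],
    [51,-1,-9,0],
    [55,-1,-10,0],
    [58,-1,-10,0],
    [59,-1,-10,0],
  ],
)

```text
clock: 8.4
position: [0.5298, -0.1626, 0.2623]
eef_rot: [0.359, -3.121, -0.0]
ft_force: [1.5, -0.5, 0.4]
width: -0.0002
gripper_force: 0.6
```

```bash
python3 - <<'E'
from h import *
st(); mir(); mir("side")
E
```

```text
t 8.4 X 18.3 Y 0.4 h 62.3 yaw [-0.9738808  -0.22705987] f [ 1.5 -0.5  0.4]
scene lean from +x (rad, up +) 1.535 offset -6.6 1118 1298
side lean from +x (rad, up +) 1.532 offset 10.5 1500 1708
```

Call:
move_arm(
  plan=[
    [2,0,0,0],
    [-3,0,0,0],
    [-20,0,0,0],
    [-50,0,0,0],
    [-60,0,-40,0],
    [-60,0,-85,0],
    [-60,0,-120,0],
    [-60,40,-120,0],
    [-60,85,-120,0],
    [-60,130,-120,0],
    [-60,130,-120,0],
    [-60,130,-120,0],
  ],
)

```text
clock: 9.7
position: [0.5591, -0.0207, 0.3822]
eef_rot: [0.364, -3.12, -0.0]
ft_force: [0.9, -0.9, -0.1]
width: 0.0001
gripper_force: 0.0
```

```bash
python3 - <<'E'
from h import *
st(); a=mir(); b=mir("side")
cv2.imwrite("pics/d.png",np.hstack([a[90:300,130:430,::-1],b[190:400,180:480,::-1]]))
E
```

```text
t 9.7 X 78.0 Y 132.4 h 182.2 yaw [-0.97313015 -0.23025544] f [ 0.9 -0.9 -0.1]
scene lean from +x (rad, up +) 1.558 offset -6.4 1150 1332
side lean from +x (rad, up +) 1.55 offset 10.6 1379 1574
```

View pics/d.png

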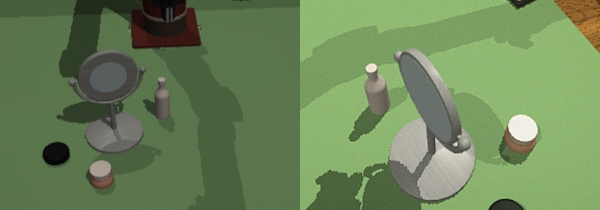

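The magnifying face, with its broad ring at (110,77), now looks away from the robot. The mirror is upright to about 0.02 rad, the stand and the other items are in place, and the arm is clear.

```bash
python3 -c "
from station import arm
print(arm.close_job())"
```

```text
the job is handed in; nothing more can be done
None
```

The mirror has been flipped half a turn, so its plain face looks towards the robot; it measured upright to about 0.02 rad, the stand, bottle, jar and tin look unmoved in the final picture, the arm is clear, and the job was handed in at about 10 s (no verdict was returned).

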